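# Find the display riser that still grips and stand it on the sloped stand

## Task

One of the three stone display risers still has a grippy sole, the other two have gone slick: without lifting, squeezing or pressing down on any of them, slide each a good 4 cm over the counter and feel how hard it drags. Then set the one that grips down in the middle of the sloped wooden stand, its sole flat on the slope and its long side across it, and let go, so that it stays there; leave the other two standing on the counter, let no riser slide down the stand, and leave the things round about alone.

Things in the scene. Friction and masses are not known exactly. Their poses are not given: they have to be found in the camera images.
- riser_a: one of three look-alike white stone display risers, a block 62 mm (x) by 90 mm (y), 46 mm high, 0.58 to 0.72 kg, on a round dark sole 52 mm across and 5 mm thick with 1.5 mm of play. Origin at the centre of the sole's underside, z up. They stand in a row in front of the robot, 62 mm side roughly along world x, 5 to 9 cm between neighbours' ends, with room to pull each 5 cm toward the robot.
- riser_b: one of three look-alike white stone display risers, a block 62 mm (x) by 90 mm (y), 46 mm high, 0.58 to 0.72 kg, on a round dark sole 52 mm across and 5 mm thick with 1.5 mm of play. Origin at the centre of the sole's underside, z up. Slid level with nothing pressing on it, a slick one resists with 0.8 to 1.6 N, the one that grips with 3.5 to 6.5 N.
- riser_c: one of three look-alike white stone display risers, a block 62 mm (x) by 90 mm (y), 46 mm high, 0.58 to 0.72 kg, on a round dark sole 52 mm across and 5 mm thick with 1.5 mm of play. Origin at the centre of the sole's underside, z up. A 4 mm wide slot runs along y in the top. Which riser grips cannot be seen.
- ramp: fixed pale wooden sloped stand, 160 mm deep (x) by 170 mm wide (y). Origin at the centre of its underside on the counter, z up; the face slopes at 20 degrees, rising along its +x (away from the robot) from 18 mm to 76 mm; no rim or stop. A slick riser let go on it slides off, the gripping one stays.
- ramp_face (a point): centre of the stand's sloped face, 47 mm above the counter, straight above the stand's origin
- call_bell: loose call bell, 84 mm across, 50 mm high, a bystander; origin at the centre of its underside
- coin_dish: loose coin dish, 93 mm across, 15 mm high, a bystander; origin at the centre of its underside
- card_holder: loose wooden card holder, 40 x 100 x 56 mm, a bystander; origin at the centre of its underside
- marker: loose marker pen, 125 mm long, 18 mm high, lying on the counter, a bystander; origin at the centre of its underside

How it is judged:
By the outcome, as a careful person would: the job done as asked, in the order asked, and still so for the second after the job is handed in, with the robot touching nothing.
It also fails if it takes over 69 s, if anything falls off the work surface, if the arm or the gripper's body presses on something with over 40 N, if the wrist force passes 120 N, or if a joint passes its speed limit or range.

## Robot

A 6-joint arm with a two-finger parallel gripper is mounted at the origin on a cart in front of the work surface, level with it; the furniture and walls round the work are solid. World frame = base frame: x ahead of the robot, y to its left, z up, the work surface at z = 0. Lengths are in mm, angles in rad, forces in N, time in s.
With the tool pointing down it reaches from about 400 to 925 mm from the base axis. Payload 12.5 kg.
Tool frame: the origin (TCP) lies where the fingers leave the gripper's body, on its centre line; the fingertips stand 78 mm ahead of it and the grasp point (between the pads) lies 59 mm ahead of it; z points along the fingers, y is the direction in which the jaws open and shut (so a half turn about z gives the same grasp; the last joint's range is limited). The gripper opens to 95 mm and grips with 3 to 60 N. Pads are 20 mm wide; open, the fingers measure 119 mm over their backs; the gripper's body (75 mm by 180 mm) begins 59 mm behind the grasp point.
Start: joints at [-1.357, 0.491, 1.559, -0, 1.092, -0.106], TCP at [196.507, -593.315, 292.261] pointing down, gripper open.
Joint ranges: [-3.1, 3.1], [-0.84, 2.19], [0.05, 2.79], [-1.13, 4.28], [0.06, 2.93], [-2.69, 2.69]. Speed limits (rad/s): [2.22, 2.22, 2.79, 3.14, 3.14, 3.14].

## Interface

Orientations are given as [roll, pitch, yaw] about the fixed x, y, z axes, in that order (R = Rz(yaw) Ry(pitch) Rx(roll)).
In Python, from cell import env, viewer, ticket, search_frame gives the robot as it stands.
- The arm moves only by the shell command python3 -m inch 'ROWS'. ROWS is a JSON object of lists of equal length, an entry for each row: "hand": the opening, from 0 (shut) to 1 (fully open); "delta_pos": the shift along the tool's x, y, z in cm, a list of three; "turn": the turn about the tool's z in rad. A call has 1 to 20 rows; each row shifts and turns the commanded pose from where the row before left it, along the tool's axes as they then stand; what a row does not reach is not made up. A row lasts 1/10 s, in which the tool goes at most 50 mm and 8.59 degrees, less where a joint would pass 70% of its speed; a pose out of reach is approached as far as the arm can. A call is refused whole if a number of a shift passes 5 or a number of a turn 0.15, either way. A call with a gripper value outside its range is refused whole. The fingers move at their own pace and stop on an object; the grip force is fixed at half the most. Time passes only in rows, so rows that do not move let the fingers close. It gives the time, the measured TCP pose, the force and the opening at its end, in the units of the state.
- env.state(): the state, without advancing time (a new reading comes with each control period).
- viewer.read_camera(name): name is "scene" or "top"; returns (picture, depth): 480x640x3 uint8, blue, green, red; 480x640 float32, mm along the optical axis (not along the pixel's ray), 0 where there is no reading.
- viewer.get_calibration(name): a dict with "fx", "fy", "cx", "cy" (pixels), "T" (4x4, takes a point from camera to world coordinates). Camera axes: x right, y down, z forward; pixel columns grow to the right and rows downward; lengths in mm; the calibration is good to about 2 mm. A picture is of the moment at which its call begins. get_calibration takes no time and is no camera call.
- ticket.job_done(): hands the job in, once; it reports no verdict.
Trained networks look in the newest picture that a camera, given by its name, has taken for a name from the list of things; names that differ only in an ending like _2 or _b are one class to them, and where a whole thing is asked for, a point or a joint stands for the part that bears it (a point fixed in the world has none). Each returns a list of dicts, best first, with "p" (0 to 1); they miss things now and then, are a little off and sometimes report something else, mostly with a low value. They report only what shows in the picture. A call takes as long as a camera call.
- search_frame(camera, label): "centre" ([column, row] in pixels, amid what is visible of it).
The state is a dict: "t": time; "joints": joint angles; "qvel": joint speeds; "tau": joint torques, N m; "eef_pos": TCP position; "tcp_rot": TCP orientation; "ft_force": force on the tool from outside, world axes, zero at the start; "moment": the same for the moment, N m; "opening": opening from 0.0 (shut) to 1.0 (fully open).
Only numpy, scipy, OpenCV 4.12 (cv2) and the standard library are available. Lean on these libraries where they do the work, as an engineer would, in place of code of your own. Each camera call takes 0.05 s, during which the arm holds its last target.

## Working session

There is one attempt and no reset: what is moved stays moved. The work goes in short steps, Python scripts to look and compute and a shell command to move; the robot and the scene stay as the last step left them, time stands still between calls to the robot, and variables do not carry over. Pictures are saved under pics/ and viewed, and the job is handed in when it is done.

```bash
ls; mkdir -p pics
python3 - <<'E'
from cell import env,viewer,search_frame
import cv2,json
print(env.state())
for c in("scene","top"):
    p,d=viewer.read_camera(c); cv2.imwrite(f"pics/{c}0.png",p)
    k=viewer.get_calibration(c); print(c,k)
for n in("riser","ramp","call_bell","coin_dish","card_holder","marker"):
    try: print(n,search_frame("top",n))
    except Exception as e: print(n,e)
print(search_frame("top","riser_a"))
E
```

```text
pics
{'t': 0.0, 'joints': array([-1.35660207e+00,  4.91558135e-01,  1.55946434e+00,  6.22622304e-06,
        1.09168395e+00, -1.05583896e-01]), 'qvel': array([ 0.00190331,  0.00057006,  0.00011999,  0.00099247,  0.00028356,
       -0.00082447]), 'tau': array([ 2.28442397e-03, -6.12625051e+01, -2.58178639e+01,  6.93399156e-02,
        4.82590939e-02, -9.19180047e-05]), 'eef_pos': array([ 196.47020079, -593.14681611,  291.65745519]), 'tcp_rot': array([-3.14048566e+00, -1.22869384e-04,  3.19775212e-01]), 'ft_force': array([0.12979113, 0.23857368, 0.07436433]), 'moment': array([-0.00478897, -0.04354575,  0.0042032 ]), 'opening': 0.9999079053968173}
scene {'fx': 496.6910640863195, 'fy': 496.6910640863195, 'cx': 309.98719205708886, 'cy': 248.55854868442395, 'T': array([[ 6.28396825e-01, -3.10943978e-01,  7.13043668e-01,
        -4.42961147e+02],
       [-7.77663757e-01, -2.28863360e-01,  5.85543034e-01,
        -8.88348608e+02],
       [-1.88815110e-02, -9.22461601e-01, -3.85626871e-01,
         5.96451208e+02],
       [ 0.00000000e+00,  0.00000000e+00,  0.00000000e+00,
         1.00000000
[... 244 characters left out ...]
3,  1.36229126e-03,
        -9.51852385e+01],
       [-2.61385541e-03, -1.31366892e-01, -9.91330373e-01,
         1.31611964e+03],
       [ 0.00000000e+00,  0.00000000e+00,  0.00000000e+00,
         1.00000000e+00]])}
riser [{'centre': [249.8, 249.8], 'p': 0.85}, {'centre': [171.7, 241.3], 'p': 0.7}, {'centre': [320.6, 234.5], 'p': 0.62}]
ramp [{'centre': [444.4, 208.5], 'p': 0.63}]
call_bell [{'centre': [388.5, 292.9], 'p': 0.74}]
coin_dish [{'centre': [350.4, 200.5], 'p': 0.68}]
card_holder [{'centre': [298.0, 178.5], 'p': 0.83}]
marker [{'centre': [454.5, 295.6], 'p': 0.8}]
[{'centre': [249.8, 249.8], 'p': 0.85}, {'centre': [171.7, 241.3], 'p': 0.7}, {'centre': [320.6, 234.5], 'p': 0.62}]
```

View pics/top0.png

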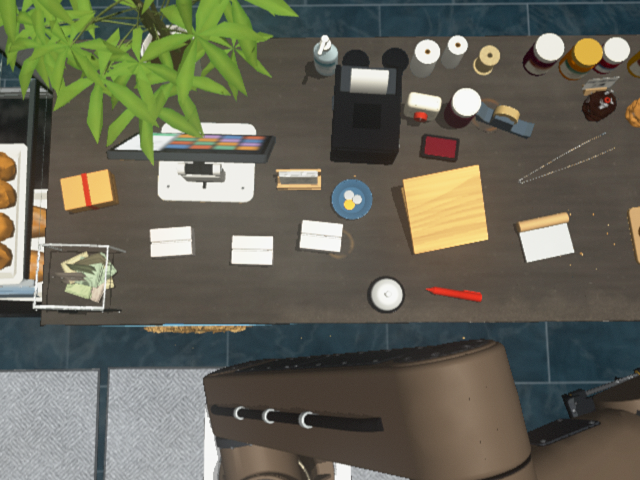

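View pics/scene0.png

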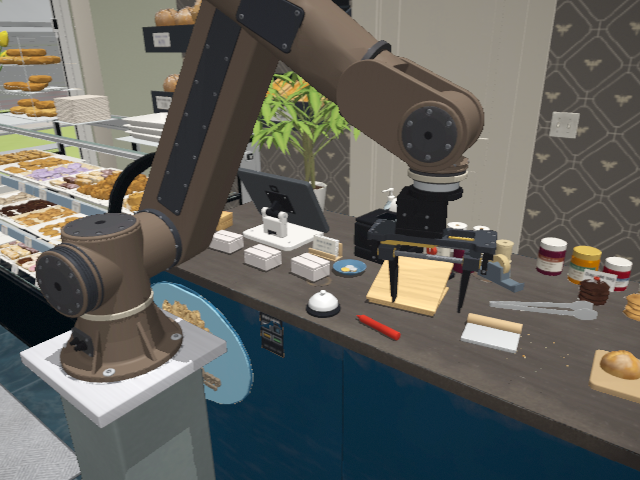

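The top view shows the risers at about (172,241), (252,250) and (321,236), the ramp at (444,209), the dish at (351,200), the bell at (387,294), the card holder at (298,179) and the marker at (455,295). Next I'll measure their poses from depth.

```bash
cat > h.py <<'E'
from cell import env,viewer,ticket,search_frame
import numpy as np,cv2
def cloud(c,name=None):
    p,d=viewer.read_camera(c)
    if name: cv2.imwrite(f"pics/{name}.png",p)
    k=viewer.get_calibration(c)
    v,u=np.mgrid[0:480,0:640]
    P=np.stack([(u-k['cx'])/k['fx']*d,(v-k['cy'])/k['fy']*d,d],-1)@k['T'][:3,:3].T+k['T'][:3,3]
    P[d==0]=np.nan
    return p,P
def rect(p,P,box,zl=(38,60)):
    """min-area rect of points in z range in pixel box"""
    c0,r0,c1,r1=box
    Q=P[r0:r1,c0:c1].reshape(-1,3); q=Q[(Q[:,2]>zl[0])&(Q[:,2]<zl[1])]
    (cx,cy),(w,h),a=cv2.minAreaRect(q[:,:2].astype(np.float32))
    if w>h: w,h,a=h,w,a+90   # w=short ; angle of short side dir
    a=(a+90)%180-90
    return np.round([cx,cy,w,h,a,np.median(q[:,2]),len(q)],1)
E
python3 - <<'E'
from h import *
p,P=cloud("top")
for b in [(140,218,200,265),(222,225,284,275),(292,212,352,260)]: print('riser',rect(p,P,b))
q=P[160:258,395:495].reshape(-1,3)
print('counter z',np.nanmedian(P[260:280,180:380,2]))
q=q[(q[:,2]>14)&(q[:,2]<82)]
(c,s,a)=cv2.minAreaRect(q[:,:2].astype(np.float32)); print('ramp',c,s,a,len(q))
A=np.c_[q[:,:2],np.ones(len(q))]; 
for _ in range(3):
    m=np.linalg.lstsq(A,q[:,2],rcond=None)[0]; r=abs(A@m-q[:,2]); k=r<4; A,q=A[k],q[k]
print(m,'slope',np.degrees(np.arctan(np.hypot(*m[:2]))),'dir',np.degrees(np.arctan2(m[1],m[0])),'z at c',m@[*c,1])
for n,b in dict(bell=(365,272,410,318),dish=(325,175,376,222),card=(270,165,325,192),mark=(420,282,490,305)).items():
    q=P[b[1]:b[3],b[0]:b[2]].reshape(-1,3); q=q[(q[:,2]>7)&(q[:,2]<90)]; print(n,q.min(0).round(),q.max(0).round())
for n,b in dict(screen=(100,120,280,205),).items():
    q=P[b[1]:b[3],b[0]:b[2]].reshape(-1,3); q=q[(q[:,2]>7)]; print(n,q.min(0).round(),q.max(0).round())
E
```

```text
riser [ 502.2  230.9   62.8   91.6    4.    47.  1146. ]
riser [ 482.1   52.3   62.3   90.4   -1.7   46.8 1141. ]
riser [ 511.9  -98.9   62.4   89.8   -6.4   46.9 1129. ]
counter z 1.108956823603421
ramp (584.792724609375, -371.66448974609375) (197.58377075195312, 171.60614013671875) 10.832594871520996 5809
[ 3.55144933e-01  7.10260854e-02 -1.26229760e+02] slope 19.90925324534886 dir 11.309482420552696 z at c 55.058538799358985
bell [ 339. -296.    7.] [ 434. -200.   57.]
dish [ 553. -216.    7.] [ 655. -109.   25.]
card [ 623. -107.    7.] [682.  16.  65.]
mark [ 360. -463.    7.] [ 410. -322.   25.]
screen [588.  -8.   7.] [792. 401. 415.]
```

Run:
```python
from h import *
for cam in ("top","scene"):
    p,P=cloud(cam)
    X,Y,Z=P[...,0],P[...,1],P[...,2]
    # ramp inlier plane
    m0=np.array([.3551,.0710,-126.2])
    k=(abs(X*m0[0]+Y*m0[1]+m0[2]-Z)<4)&(abs(X-590)<110)&(abs(Y+372)<120)&(Z>17)
    k=cv2.morphologyEx(k.astype(np.uint8),cv2.MORPH_OPEN,np.ones((3,3)))>0
    q=P[k]; c,s,a=cv2.minAreaRect(q[:,:2].astype(np.float32)); 
    m=np.linalg.lstsq(np.c_[q[:,:2],np.ones(len(q))],q[:,2],rcond=None)[0]
    print(cam,'ramp',np.round(c,1),np.round(s,1),round(a,1),len(q),'slope',np.degrees(np.arctan(np.hypot(*m[:2]))),'dir',np.degrees(np.arctan2(m[1],m[0])),'zc',m@[*c,1])
    if cam=="top":
        # screen in y -10..320 by height
        for lo,hi in((5,30),(30,80),(80,150),(150,250),(250,420)):
            q=P[(X<800)&(X>530)&(Y>20)&(Y<420)&(Z>lo)&(Z<hi)]
            print(lo,hi,len(q),np.percentile(q[:,0],[0,1,5]).round(),)
        hsv=cv2.cvtColor(p,cv2.COLOR_BGR2HSV)
        kk=(hsv[...,0]>95)&(hsv[...,0]<120)&(hsv[...,1]>110)&(hsv[...,2]>60); kk[:175]=0;kk[225:]=0;kk[:,:325]=0;kk[:,376:]=0
        q=P[kk]; print('dish',np.percentile(q,[2,98],axis=0).round())
    else:
        for c0 in((502,231),(482,52),(512,-99)):
            q=P[(abs(X-c0[0])<60)&(abs(Y-c0[1])<70)&(Z>42)&(Z<55)]
            c,s,a=cv2.minAreaRect(q[:,:2].astype(np.float32)); print(np.round(c,1),np.round(s,1),round(a,1),np.median(q[:,2]))
```

```text
top ramp [ 566.5 -374.2] [160.2 170.1] 11.1 3834 slope 19.91249688522118 dir 10.962990912752913 zc 48.408920727061016
5 30 4352 [530. 540. 578.]
30 80 1609 [530. 531. 586.]
80 150 1467 [638. 640. 643.]
150 250 2473 [633. 635. 638.]
250 420 7845 [607. 625. 647.]
dish [[ 581. -180.    4.]
 [ 639. -154.   13.]]
scene ramp [ 565.9 -376.8] [163.3 169.9] 10.9 2512 slope 19.969778826371225 dir 11.216454864421475 zc 47.09284893731707
[501.2 228.8] [64.8 96.6] 2.5 46.555540635224816
[481.1  50.7] [92. 66.] 89.6 46.410838707791186
[ 511.4 -101. ] [95.5 64.9] 84.2 46.16587603343288
```

```bash
cat >> h.py <<'E'
def st():
    s=env.state(); return s
def go(x,y,z,yawdeg):
    s=env.state(); p=s['eef_pos']; yaw=s['tcp_rot'][2]; d=np.array([x,y,z])-p
    t=np.radians(yawdeg); 
    def tool(w,a): return np.array([np.cos(a)*w[0]+np.sin(a)*w[1], np.sin(a)*w[0]-np.cos(a)*w[1], -w[2]])/10
    dyaw=(t-yaw+np.pi)%(2*np.pi)-np.pi
    print('t',round(s['t'],2),'pos',p.round(1),'rot',s['tcp_rot'].round(4),'F',s['ft_force'].round(2),'open',round(s['opening'],3))
    print('turn',round(-dyaw,4),'delta after turn cm',tool(d,t).round(3),'now',tool(d,yaw).round(3))
E
python3 -m inch '{"hand":[0.2,0.2,0.2,0.2],"delta_pos":[[0,0,0],[0,0,0],[0,0,0],[0,0,0]],"turn":[0.14,0.14,0.14,0.008]}'
python3 -c "
from h import *
go(557.9,-100,200,-6.2)"
```

```text
t: 1.0
eef_pos: [196.5, -593.3, 292.3]
tcp_rot: [3.141, -0.0, -0.111]
ft_force: [0.5, 0.6, -0.4]
opening: 0.718
t 1.0 pos [ 196.5 -593.3  292.3] rot [ 3.1414e+00 -1.0000e-04 -1.1060e-01] F [ 0.46  0.56 -0.43] open 0.718
turn -0.0023 delta after turn cm [ 30.6   -52.946   9.231] now [ 30.475 -53.017   9.231]
```

```bash
python3 -m inch '{"hand":[0.2,0.2,0.2,0.2,0.2,0.2,0.2,0.2,0.2,0.2,0.2,0.2,0.2,0.2,0.2,0.2,0.2,0.2,0.2],"delta_pos":[[1,-2,0],[1.9,-3.3,0],[1.9,-3.3,0],[1.9,-3.3,0],[1.9,-3.3,0],[1.9,-3.3,0],[1.9,-3.3,0],[1.9,-3.3,0],[1.9,-3.3,0],[1.9,-3.3,0],[1.9,-3.3,0],[1.9,-3.3,0],[1.9,-3.3,0],[1.9,-3.3,0],[1.9,-3.3,0],[1.9,-3.3,0],[1,-1.5,2],[0,0,2],[0,0,2]],"turn":[0,0,0,0,0,0,0,0,0,0,0,0,0,0,0,0,0,0,0]}'
python3 -c "
from h import *
go(557.9,-100,85,-6.2)"
```

```text
t: 2.9
eef_pos: [557.2, -98.5, 231.5]
tcp_rot: [3.141, -0.0, -0.102]
ft_force: [0.2, 0.4, 0.4]
opening: 0.2
t 2.9 pos [557.2 -98.5 231.5] rot [ 3.1414e+00 -4.0000e-04 -1.0240e-01] F [0.2  0.38 0.4 ] open 0.2
turn 0.0058 delta after turn cm [ 0.081  0.137 14.653] now [ 0.08   0.138 14.653]
```

```bash
python3 -m inch '{"hand":[0.2,0.2,0.2,0.2,0.2,0.2,0.2,0.2],"delta_pos":[[0.2,0.1,3],[0,0,3],[0,0,3],[0,0,2],[0,0,1.5],[0,0,1],[0,0,1],[0,0,0]],"turn":[0.006,0,0,0,0,0,0,0]}'
python3 -c "
from h import *
go(557.9,-100,85,-6.2)
cloud('scene','s1');cloud('top','t1')"
```

```text
t: 3.7
eef_pos: [558.6, -100.5, 86.4]
tcp_rot: [-3.141, 0.001, -0.113]
ft_force: [-0.8, -0.5, 0.4]
opening: 0.2
t 3.7 pos [ 558.6 -100.5   86.4] rot [-3.1415e+00  1.2000e-03 -1.1300e-01] F [-0.81 -0.46  0.35] open 0.2
turn -0.0048 delta after turn cm [-0.076 -0.044  0.141] now [-0.076 -0.043  0.141]
```

View pics/s1.png

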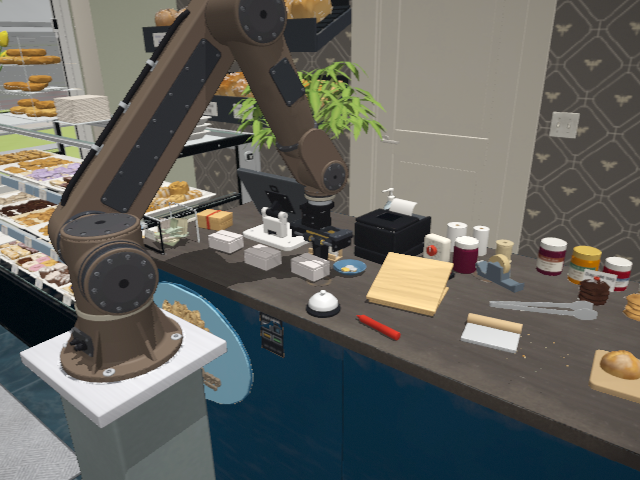

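The gripper stands behind riser C, at about (310,266), and touches nothing. Now I'll pull it.

```bash
for i in 1; do python3 -m inch '{"hand":[0.2,0.2],"delta_pos":[[-0.2,0,0],[-0.2,0,0]],"turn":[0,0]}'; done
python3 -m inch '{"hand":[0.2,0.2],"delta_pos":[[-0.2,0,0],[-0.2,0,0]],"turn":[0,0]}'
python3 -m inch '{"hand":[0.2,0.2],"delta_pos":[[-0.2,0,0],[-0.2,0,0]],"turn":[0,0]}'
python3 -m inch '{"hand":[0.2,0.2],"delta_pos":[[-0.2,0,0],[-0.2,0,0]],"turn":[0,0]}'
python3 -m inch '{"hand":[0.2,0.2],"delta_pos":[[-0.2,0,0],[-0.2,0,0]],"turn":[0,0]}'
python3 -m inch '{"hand":[0.2,0.2],"delta_pos":[[-0.2,0,0],[-0.2,0,0]],"turn":[0,0]}'
python3 -c "
from h import *
go(557.9,-100,85,-6.2)
p,P=cloud('top','t2')
X,Y,Z=P[...,0],P[...,1],P[...,2]"
```

```text
t: 4.0
eef_pos: [555.0, -100.2, 87.9]
tcp_rot: [3.141, -0.001, -0.114]
ft_force: [0.9, 0.0, 0.2]
opening: 0.2
t: 4.2
eef_pos: [551.4, -99.8, 87.8]
tcp_rot: [3.141, -0.002, -0.114]
ft_force: [3.4, -0.9, 2.5]
opening: 0.203
t: 4.4
eef_pos: [547.0, -99.3, 87.5]
tcp_rot: [3.141, -0.001, -0.114]
ft_force: [3.0, -0.8, 2.2]
opening: 0.201
t: 4.6
eef_pos: [542.8, -98.8, 87.3]
tcp_rot: [3.141, -0.0, -0.114]
ft_force: [2.7, 0.5, 3.1]
opening: 0.195
t: 4.8
eef_pos: [538.8, -98.3, 87.2]
tcp_rot: [3.141, -0.0, -0.114]
ft_force: [3.3, -0.8, 2.2]
opening: 0.2
t: 5.0
eef_pos: [534.8, -97.8, 87.2]
tcp_rot: [3.141, -0.0, -0.114]
ft_force: [4.0, 0.4, 1.9]
opening: 0.201
t 5.0 pos [534.8 -97.8  87.2] rot [ 3.1415 -0.     -0.1142] F [3.96 0.39 1.88] open 0.201
turn -0.006 delta after turn cm [ 2.316 -0.033  0.221] now [ 2.315 -0.047  0.221]
```

View pics/t2.png

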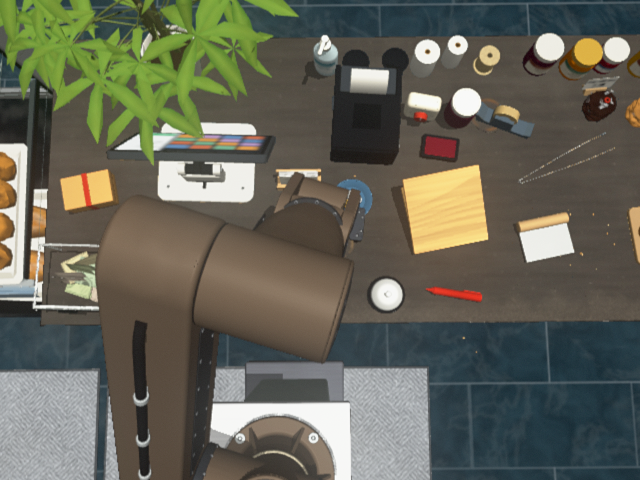

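```bash
python3 -m inch '{"hand":[0.2,0.2],"delta_pos":[[-0.2,0,-0.03],[-0.2,0,-0.03]],"turn":[0,0]}'
python3 -m inch '{"hand":[0.2,0.2],"delta_pos":[[-0.2,0,0],[-0.2,0,0]],"turn":[0,0]}'
python3 -m inch '{"hand":[0.2,0.2],"delta_pos":[[-0.2,0,0],[-0.2,0,0]],"turn":[0,0]}'
python3 -m inch '{"hand":[0.2,0.2],"delta_pos":[[-0.2,0,0],[-0.2,0,0]],"turn":[0,0]}'
python3 -m inch '{"hand":[0.2,0.2],"delta_pos":[[-0.2,0,0],[-0.2,0,0]],"turn":[0,0]}'
python3 -m inch '{"hand":[0.2,0.2],"delta_pos":[[-0.2,0,0],[-0.2,0,0]],"turn":[0,0]}'
python3 -m inch '{"hand":[0.2,0.2],"delta_pos":[[-0.2,0,0],[-0.2,0,0]],"turn":[0,0]}'
```

```text
t: 5.25
eef_pos: [530.5, -97.2, 87.5]
tcp_rot: [-3.141, 0.001, -0.114]
ft_force: [1.3, -0.7, -2.0]
opening: 0.199
t: 5.45
eef_pos: [526.7, -96.9, 87.7]
tcp_rot: [-3.142, 0.001, -0.114]
ft_force: [1.6, -1.1, -2.3]
opening: 0.198
t: 5.65
eef_pos: [522.8, -96.4, 87.8]
tcp_rot: [3.142, 0.0, -0.114]
ft_force: [1.2, 0.0, -1.8]
opening: 0.202
t: 5.85
eef_pos: [518.9, -96.0, 87.8]
tcp_rot: [3.141, -0.0, -0.114]
ft_force: [1.7, -0.1, -1.6]
opening: 0.204
t: 6.05
eef_pos: [515.0, -95.6, 87.8]
tcp_rot: [3.141, -0.0, -0.114]
ft_force: [2.4, -0.1, -1.4]
opening: 0.199
t: 6.25
eef_pos: [511.0, -95.1, 87.8]
tcp_rot: [3.141, -0.0, -0.114]
ft_force: [2.3, -1.1, -0.7]
opening: 0.201
t: 6.45
eef_pos: [507.0, -94.6, 87.8]
tcp_rot: [3.142, -0.0, -0.114]
ft_force: [0.6, -0.1, -1.6]
opening: 0.202
```

```bash
python3 -m inch '{"hand":[0.2,0.2],"delta_pos":[[0,0,0],[0,0,0]],"turn":[0,0]}'
python3 -m inch '{"hand":[0.2,0.2,0.2],"delta_pos":[[0.3,0,0],[0.4,0,0],[0.3,0,0]],"turn":[0,0,0]}'
python3 -m inch '{"hand":[0.2,0.2,0.2],"delta_pos":[[0,0,0],[0,0,0],[0,0,0]],"turn":[0,0,0]}'
```

```text
t: 6.65
eef_pos: [506.9, -94.6, 87.8]
tcp_rot: [-3.142, 0.001, -0.114]
ft_force: [-0.5, 0.4, 0.6]
opening: 0.201
t: 6.95
eef_pos: [517.6, -95.9, 87.8]
tcp_rot: [3.141, -0.0, -0.114]
ft_force: [-0.2, 0.3, 0.6]
opening: 0.199
t: 7.25
eef_pos: [517.0, -95.7, 87.8]
tcp_rot: [3.142, 0.0, -0.114]
ft_force: [0.3, -0.5, 0.4]
opening: 0.2
```

```bash
python3 -m inch '{"hand":[0.2,0.2,0.5,0.5,0.5,0.5,0.5,0.5],"delta_pos":[[0.3,0,-3],[0,0,-3],[0,-3,0],[0,-4,0],[0,-4,0],[0,-3,0],[0,0,0],[0,0,0]],"turn":[0,0,0,0,-0.084,0,0,0]}'
python3 -c "
from h import *
go(529,50.3,87.2,-1.7)"
```

```text
t: 8.05
eef_pos: [533.4, 43.4, 147.8]
tcp_rot: [3.141, 0.0, -0.029]
ft_force: [-0.6, -0.7, 0.0]
opening: 0.495
t 8.05 pos [533.4  43.4 147.8] rot [ 3.1414e+00  2.0000e-04 -2.8900e-02] F [-0.55 -0.69  0.  ] open 0.495
turn 0.0008 delta after turn cm [-0.458 -0.673  6.056] now [-0.457 -0.674  6.056]
```

```bash
python3 -m inch '{"hand":[0.5,0.5,0.5,0.5,0.5,0.5,0.5,0.5],"delta_pos":[[-0.4,-0.65,2],[0,0,2],[0,0,1.5],[0,0,0.55],[0,0,0],[0,0,0],[0,0,0],[0,0,0]],"turn":[0,0,0,0,0,0,0,0]}'
python3 -m inch '{"hand":[0.5,0.5],"delta_pos":[[-0.2,0,0],[-0.2,0,0]],"turn":[0,0]}'
python3 -m inch '{"hand":[0.5,0.5],"delta_pos":[[-0.2,0,0],[-0.2,0,0]],"turn":[0,0]}'
python3 -m inch '{"hand":[0.5,0.5],"delta_pos":[[-0.2,0,0],[-0.2,0,0]],"turn":[0,0]}'
python3 -m inch '{"hand":[0.5,0.5],"delta_pos":[[-0.2,0,0],[-0.2,0,0]],"turn":[0,0]}'
python3 -m inch '{"hand":[0.5,0.5],"delta_pos":[[-0.2,0,0],[-0.2,0,0]],"turn":[0,0]}'
python3 -m inch '{"hand":[0.5,0.5],"delta_pos":[[-0.2,0,0],[-0.2,0,0]],"turn":[0,0]}'
```

```text
t: 8.85
eef_pos: [530.0, 49.6, 87.9]
tcp_rot: [3.142, -0.001, -0.03]
ft_force: [0.1, -0.1, 0.5]
opening: 0.498
t: 9.05
eef_pos: [525.6, 49.9, 87.5]
tcp_rot: [3.142, -0.0, -0.03]
ft_force: [0.2, -0.8, 0.6]
opening: 0.494
t: 9.25
eef_pos: [522.0, 50.0, 87.5]
tcp_rot: [3.142, -0.001, -0.03]
ft_force: [2.6, 0.8, 1.6]
opening: 0.499
t: 9.45
eef_pos: [517.9, 50.1, 87.5]
tcp_rot: [3.141, -0.001, -0.03]
ft_force: [4.0, -0.7, 2.3]
opening: 0.5
t: 9.65
eef_pos: [513.7, 50.2, 87.4]
tcp_rot: [3.142, -0.0, -0.03]
ft_force: [2.8, -0.0, 2.9]
opening: 0.505
t: 9.85
eef_pos: [509.6, 50.4, 87.3]
tcp_rot: [3.141, -0.0, -0.03]
ft_force: [3.4, 0.1, 3.8]
opening: 0.499
t: 10.05
eef_pos: [505.6, 50.5, 87.3]
tcp_rot: [3.141, -0.0, -0.03]
ft_force: [2.8, 0.2, 2.2]
opening: 0.503
```

```bash
python3 -m inch '{"hand":[0.5,0.5],"delta_pos":[[-0.2,0,-0.02],[-0.2,0,-0.02]],"turn":[0,0]}'
python3 -m inch '{"hand":[0.5,0.5],"delta_pos":[[-0.2,0,0],[-0.2,0,0]],"turn":[0,0]}'
python3 -m inch '{"hand":[0.5,0.5],"delta_pos":[[-0.2,0,0],[-0.2,0,0]],"turn":[0,0]}'
python3 -m inch '{"hand":[0.5,0.5],"delta_pos":[[-0.2,0,0],[-0.2,0,0]],"turn":[0,0]}'
python3 -m inch '{"hand":[0.5,0.5],"delta_pos":[[-0.2,0,0],[-0.2,0,0]],"turn":[0,0]}'
python3 -m inch '{"hand":[0.5,0.5],"delta_pos":[[-0.2,0,0],[-0.2,0,0]],"turn":[0,0]}'
python3 -m inch '{"hand":[0.5,0.5],"delta_pos":[[-0.2,0,0],[-0.2,0,0]],"turn":[0,0]}'
python3 -m inch '{"hand":[0.5,0.5],"delta_pos":[[0,0,0],[0,0,0]],"turn":[0,0]}'
```

```text
t: 10.25
eef_pos: [501.2, 50.6, 87.4]
tcp_rot: [3.142, 0.001, -0.03]
ft_force: [1.8, -0.0, -1.1]
opening: 0.5
t: 10.45
eef_pos: [497.4, 50.7, 87.6]
tcp_rot: [3.142, 0.001, -0.03]
ft_force: [1.9, 0.2, -1.4]
opening: 0.501
t: 10.65
eef_pos: [493.5, 50.9, 87.7]
tcp_rot: [3.141, 0.0, -0.03]
ft_force: [2.5, 0.8, -1.0]
opening: 0.498
t: 10.85
eef_pos: [489.6, 51.0, 87.7]
tcp_rot: [3.141, -0.0, -0.03]
ft_force: [1.9, 0.2, -1.0]
opening: 0.5
t: 11.05
eef_pos: [485.6, 51.1, 87.7]
tcp_rot: [3.142, -0.0, -0.03]
ft_force: [2.3, 0.9, -1.1]
opening: 0.5
t: 11.25
eef_pos: [481.6, 51.2, 87.7]
tcp_rot: [3.142, -0.0, -0.03]
ft_force: [2.2, -0.3, -1.6]
opening: 0.501
t: 11.45
eef_pos: [477.6, 51.3, 87.7]
tcp_rot: [3.142, -0.0, -0.03]
ft_force: [2.2, -0.7, -1.1]
opening: 0.503
t: 11.65
eef_pos: [477.5, 51.3, 87.7]
tcp_rot: [3.142, 0.001, -0.03]
ft_force: [-0.2, 1.1, 0.6]
opening: 0.497
```

```bash
python3 -m inch '{"hand":[0.5,0.5,0.5,0.5],"delta_pos":[[0.5,0,0],[1.5,0,-2],[3,0,-3],[2,0,-1]],"turn":[0,0,0,0]}'
python3 -c "
from h import *
p,P=cloud('top','t3')
q=P[:,:150].reshape(-1,3); q=q[(q[:,2]>70)&(q[:,2]<600)&(q[:,0]<620)&(q[:,0]>350)&(q[:,1]<420)&(q[:,1]>180)]
print(len(q), q.min(0) if len(q) else '')
q=P.reshape(-1,3); q=q[(q[:,2]>25)&(q[:,2]<700)&(q[:,0]<700)&(q[:,0]>350)&(q[:,1]>240)&(q[:,1]<480)]
for lo,hi in((25,60),(60,120),(120,700)):
  k=q[(q[:,2]>lo)&(q[:,2]<hi)]; print(lo,hi,len(k),k.min(0).round() if len(k) else '',k.max(0).round() if len(k) else '')
go(549,232.9,147,3.5)"
```

```text
t: 12.05
eef_pos: [550.1, 49.2, 150.3]
tcp_rot: [3.142, -0.004, -0.03]
ft_force: [-0.1, 0.4, -0.0]
opening: 0.499
296 [421.81474612 202.77182396  70.13454355]
25 60 2551 [425. 240.  25.] [665. 478.  60.]
60 120 619 [422. 342.  60.] [492. 480. 120.]
120 700 1927 [621. 240. 141.] [700. 346. 460.]
t 12.1 pos [552.7  48.9 151. ] rot [ 3.1415 -0.0072 -0.0305] F [ 0.9  -0.7   1.82] open 0.502
turn -0.0915 delta after turn cm [  0.755 -18.383   0.4  ] now [ -0.929 -18.375   0.4  ]
```

View pics/t3.png

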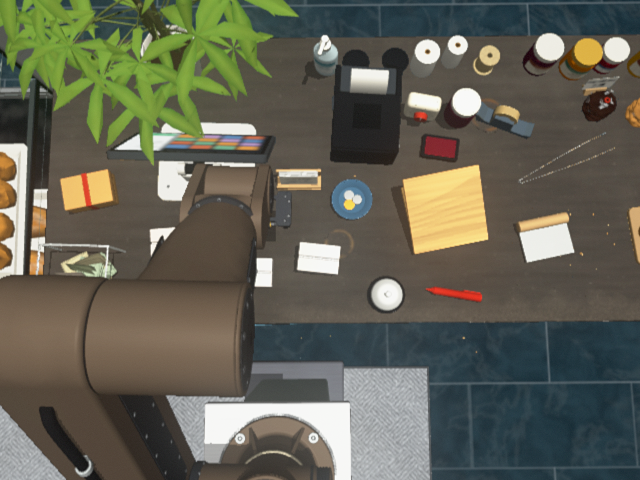

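```bash
python3 -m inch '{"hand":[0.5,0.5,0.5,0.5,0.5,0.5,0.5,0.5],"delta_pos":[[0,-2.4,0],[0,-4,0],[0,-4,0],[0,-4,0],[0,-3,0],[0,-1,0],[0,0,0],[0,0,0]],"turn":[0,0,0,0,-0.0915,0,0,0]}'
python3 -c "
from h import *
cloud('scene','s3')
go(549,232.9,88,3.5)"
```

```text
t: 12.9
eef_pos: [552.2, 232.3, 147.4]
tcp_rot: [3.141, 0.001, 0.06]
ft_force: [-0.7, -0.7, 0.5]
opening: 0.506
t 12.95 pos [552.3 231.9 147.5] rot [3.1412e+00 6.0000e-04 5.9400e-02] F [-0.04 -0.36  0.12] open 0.501
turn -0.0017 delta after turn cm [-0.328 -0.117  5.954] now [-0.329 -0.116  5.954]
```

View pics/s3.png

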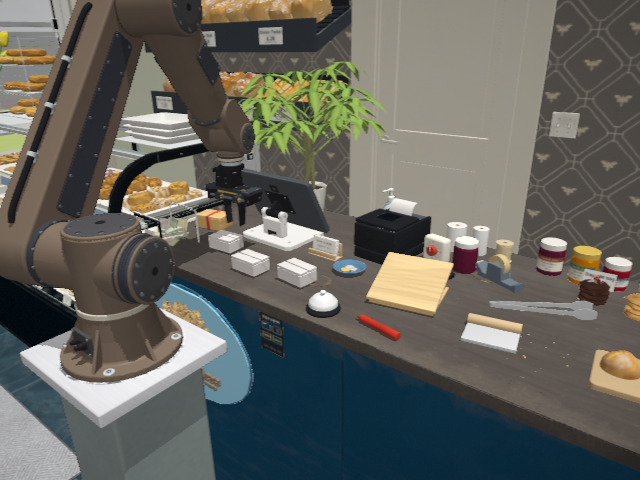

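```bash
python3 -m inch '{"hand":[0.5,0.5,0.5,0.5,0.5,0.5,0.5,0.5],"delta_pos":[[-0.2,-0.1,2],[0,0,2],[0,0,1.4],[0,0,0.5],[0,0,0],[0,0,0],[0,0,0],[0,0,0]],"turn":[0,0,0,0,0,0,0,0]}'
python3 -m inch '{"hand":[0.5,0.5],"delta_pos":[[-0.2,0,0],[-0.2,0,0]],"turn":[0,0]}'
python3 -m inch '{"hand":[0.5,0.5],"delta_pos":[[-0.2,0,0],[-0.2,0,0]],"turn":[0,0]}'
python3 -m inch '{"hand":[0.5,0.5],"delta_pos":[[-0.2,0,0],[-0.2,0,0]],"turn":[0,0]}'
python3 -m inch '{"hand":[0.5,0.5],"delta_pos":[[-0.2,0,0],[-0.2,0,0]],"turn":[0,0]}'
python3 -m inch '{"hand":[0.5,0.5],"delta_pos":[[-0.2,0,0],[-0.2,0,0]],"turn":[0,0]}'
python3 -m inch '{"hand":[0.5,0.5],"delta_pos":[[-0.2,0,0],[-0.2,0,0]],"turn":[0,0]}'
```

```text
t: 13.75
eef_pos: [550.5, 234.1, 89.3]
tcp_rot: [-3.141, -0.001, 0.061]
ft_force: [1.0, 0.4, -0.8]
opening: 0.498
t: 13.95
eef_pos: [546.1, 233.8, 88.9]
tcp_rot: [3.142, -0.0, 0.061]
ft_force: [-1.2, 0.7, -0.8]
opening: 0.501
t: 14.15
eef_pos: [542.8, 233.6, 89.0]
tcp_rot: [-3.141, -0.002, 0.061]
ft_force: [4.9, 1.6, 0.4]
opening: 0.501
t: 14.35
eef_pos: [538.6, 233.4, 88.9]
tcp_rot: [-3.141, -0.001, 0.061]
ft_force: [4.9, 0.8, 1.1]
opening: 0.503
t: 14.55
eef_pos: [534.5, 233.0, 88.9]
tcp_rot: [-3.141, -0.001, 0.061]
ft_force: [5.8, 0.0, 1.7]
opening: 0.5
t: 14.75
eef_pos: [530.5, 232.8, 88.9]
tcp_rot: [-3.141, -0.001, 0.061]
ft_force: [4.2, -0.4, 0.9]
opening: 0.5
t: 14.95
eef_pos: [526.5, 232.6, 88.9]
tcp_rot: [-3.141, -0.001, 0.061]
ft_force: [5.4, -0.4, 1.8]
opening: 0.498
```

```bash
python3 -m inch '{"hand":[0.5,0.5,0.5,0.5],"delta_pos":[[-0.2,0,-0.02],[-0.2,0,0],[-0.2,0,0],[-0.2,0,0]],"turn":[0,0,0,0]}'
python3 -m inch '{"hand":[0.5,0.5,0.5,0.5],"delta_pos":[[-0.2,0,0],[-0.2,0,0],[-0.2,0,0],[-0.2,0,0]],"turn":[0,0,0,0]}'
python3 -m inch '{"hand":[0.5,0.5,0.5,0.5],"delta_pos":[[-0.2,0,0],[-0.2,0,0],[-0.2,0,0],[-0.2,0,0]],"turn":[0,0,0,0]}'
python3 -m inch '{"hand":[0.5,0.5],"delta_pos":[[-0.2,0,0],[-0.2,0,0]],"turn":[0,0]}'
python3 -m inch '{"hand":[0.5,0.5,0.5],"delta_pos":[[0.3,0,0],[0.3,0,0],[0,0,0]],"turn":[0,0,0]}'
```

```text
t: 15.35
eef_pos: [518.2, 232.0, 88.9]
tcp_rot: [3.141, -0.0, 0.061]
ft_force: [4.2, 0.8, 1.3]
opening: 0.499
t: 15.75
eef_pos: [510.2, 231.5, 88.9]
tcp_rot: [3.141, 0.0, 0.061]
ft_force: [2.9, 0.1, 0.5]
opening: 0.503
t: 16.15
eef_pos: [502.2, 231.0, 88.9]
tcp_rot: [3.141, 0.0, 0.061]
ft_force: [3.7, 0.9, 0.2]
opening: 0.498
t: 16.35
eef_pos: [498.3, 230.8, 88.9]
tcp_rot: [3.142, -0.0, 0.061]
ft_force: [3.8, -0.1, -0.5]
opening: 0.503
t: 16.65
eef_pos: [504.5, 231.1, 88.7]
tcp_rot: [3.141, 0.001, 0.061]
ft_force: [-0.8, 0.0, -1.2]
opening: 0.501
```

```bash
python3 -m inch '{"hand":[0.5,0.5,0.5],"delta_pos":[[-0.3,0,0],[-0.2,0,0],[-0.05,0,0]],"turn":[0,0,0]}'
for i in 1; do python3 -m inch '{"hand":[0.5],"delta_pos":[[-0.05,0,0]],"turn":[0]}'; python3 -m inch '{"hand":[0.5],"delta_pos":[[-0.05,0,0]],"turn":[0]}'; python3 -m inch '{"hand":[0.5],"delta_pos":[[-0.05,0,0]],"turn":[0]}'; python3 -m inch '{"hand":[0.5],"delta_pos":[[-0.05,0,0]],"turn":[0]}'; python3 -m inch '{"hand":[0.5],"delta_pos":[[-0.05,0,0]],"turn":[0]}'; python3 -m inch '{"hand":[0.5],"delta_pos":[[-0.05,0,0]],"turn":[0]}'; python3 -m inch '{"hand":[0.5],"delta_pos":[[-0.05,0,0]],"turn":[0]}'; done | egrep 'eef|force'
```

```text
t: 16.95
eef_pos: [498.4, 230.8, 88.8]
tcp_rot: [3.141, 0.001, 0.061]
ft_force: [-0.2, 0.2, 0.0]
opening: 0.502
eef_pos: [498.3, 230.8, 88.9]
ft_force: [-0.8, -0.5, 0.3]
eef_pos: [498.0, 230.8, 88.9]
ft_force: [1.5, -0.2, -1.3]
eef_pos: [497.9, 230.8, 89.0]
ft_force: [4.5, -0.5, -0.0]
eef_pos: [497.5, 230.8, 89.1]
ft_force: [3.8, -0.3, -0.4]
eef_pos: [496.9, 230.8, 89.0]
ft_force: [3.8, -0.1, -0.7]
eef_pos: [496.2, 230.7, 89.0]
ft_force: [3.3, 0.1, 0.8]
eef_pos: [495.6, 230.7, 89.0]
ft_force: [4.8, 0.7, -0.9]
```

A resists with about 4 N at slow speed and almost no vertical load. B and C gave about 2.3 N at the faster pull, which is more than a slick riser should. I'll repeat the slow check on B before trusting the difference.

```bash
python3 -m inch '{"hand":[0.5,0.5,0.5,0.5,0.5,0.5,0.5,0.5,0.5],"delta_pos":[[0.8,0,0],[0,0,-3],[0,0,-3],[0,4,0],[0,5,0],[0,5,0],[0,4,0],[0,0,0],[0,0,0]],"turn":[0,0,0,0.091,0,0,0,0,0]}'
python3 -c "
from h import *
go(481.5,51.3,88.3,-1.7)"
```

```text
t: 18.55
eef_pos: [501.6, 50.6, 148.8]
tcp_rot: [-3.142, 0.001, -0.032]
ft_force: [0.2, -0.2, 0.1]
opening: 0.498
t 18.55 pos [501.6  50.6 148.8] rot [-3.1416e+00  1.2000e-03 -3.1900e-02] F [ 0.22 -0.18  0.05] open 0.498
turn -0.0022 delta after turn cm [-2.014 -0.013  6.053] now [-2.014 -0.009  6.053]
```

```bash
python3 -m inch '{"hand":[0.5,0.5,0.5,0.5,0.5,0.5,0.5,0.5],"delta_pos":[[-1,0,0],[-0.6,0,2],[0,0,2],[0,0,1.5],[0,0,0.5],[0,0,0],[-0.3,0,0],[-0.2,0,0]],"turn":[0,0,0,0,0,0,0,0]}'
for i in 1; do python3 -m inch '{"hand":[0.5],"delta_pos":[[-0.05,0,0]],"turn":[0]}'; python3 -m inch '{"hand":[0.5],"delta_pos":[[-0.05,0,0]],"turn":[0]}'; python3 -m inch '{"hand":[0.5],"delta_pos":[[-0.05,0,0]],"turn":[0]}'; python3 -m inch '{"hand":[0.5],"delta_pos":[[-0.05,0,0]],"turn":[0]}'; python3 -m inch '{"hand":[0.5],"delta_pos":[[-0.05,0,0]],"turn":[0]}'; python3 -m inch '{"hand":[0.5],"delta_pos":[[-0.05,0,0]],"turn":[0]}'; python3 -m inch '{"hand":[0.5],"delta_pos":[[-0.05,0,0]],"turn":[0]}'; python3 -m inch '{"hand":[0.5],"delta_pos":[[-0.05,0,0]],"turn":[0]}'; done | egrep 'eef|force'
```

```text
t: 19.35
eef_pos: [480.5, 52.2, 89.6]
tcp_rot: [3.142, -0.001, -0.029]
ft_force: [0.3, 0.7, -0.5]
opening: 0.499
eef_pos: [480.0, 52.0, 89.5]
ft_force: [-0.5, 1.0, -0.3]
eef_pos: [479.8, 51.9, 89.3]
ft_force: [0.1, -0.3, 0.3]
eef_pos: [479.3, 51.9, 89.2]
ft_force: [0.0, 0.6, 0.6]
eef_pos: [478.7, 51.9, 89.0]
ft_force: [-0.4, -0.6, -0.0]
eef_pos: [478.2, 51.9, 88.9]
ft_force: [-0.9, 1.0, 0.4]
eef_pos: [477.7, 51.9, 88.9]
ft_force: [0.2, 0.0, 0.0]
eef_pos: [477.3, 52.0, 88.9]
ft_force: [1.4, 0.1, -1.0]
eef_pos: [477.0, 52.0, 88.9]
ft_force: [2.1, -0.5, -1.2]
```

```bash
for i in 1; do python3 -m inch '{"hand":[0.5],"delta_pos":[[-0.05,0,0]],"turn":[0]}'; python3 -m inch '{"hand":[0.5],"delta_pos":[[-0.05,0,0]],"turn":[0]}'; python3 -m inch '{"hand":[0.5],"delta_pos":[[-0.05,0,0]],"turn":[0]}'; python3 -m inch '{"hand":[0.5],"delta_pos":[[-0.05,0,0]],"turn":[0]}';python3 -m inch '{"hand":[0.5],"delta_pos":[[-0.05,0,0]],"turn":[0]}';  done | egrep 'eef|force'
```

```text
eef_pos: [476.4, 52.0, 88.9]
ft_force: [1.7, -0.0, -1.1]
eef_pos: [475.9, 52.0, 88.9]
ft_force: [1.5, -0.8, -0.9]
eef_pos: [475.2, 52.0, 88.9]
ft_force: [1.3, 0.8, -1.0]
eef_pos: [474.7, 52.0, 88.9]
ft_force: [1.8, -0.2, -1.0]
eef_pos: [474.2, 52.1, 88.9]
ft_force: [1.5, -0.3, -2.1]
```

B is slick at about 1.6 N when slow, and A grips at about 4 N. I'll clear the view and measure A precisely for the grasp.

```bash
python3 -m inch '{"hand":[0.5,0.5,1,1,1,1,1,1,1,1],"delta_pos":[[0.8,0,0],[0,0,-3],[0,0,-4],[0,3,-3],[0,4.5,0],[0,4.5,0],[0,4.5,0],[0,4.5,0],[0,2,0],[0,0,0]],"turn":[0,0,0,0,0,0,0,0,0,0]}'
python3 - <<'E'
from h import *
for c in("top","scene"):
    p,P=cloud(c,c[0]+'5'); X,Y,Z=P[...,0],P[...,1],P[...,2]
    for c0 in((455,228),(436,52),(466,-95)):
        q=P[(abs(X-c0[0])<60)&(abs(Y-c0[1])<65)&(Z>42)&(Z<53)]
        if len(q)<100: print(c,c0,len(q)); continue
        r,s,a=cv2.minAreaRect(q[:,:2].astype(np.float32)); print(c,np.round(r,1),np.round(s,1),round(a,1),np.median(q[:,2]),len(q))
go(455,228,150,3.5)
E
```

```text
t: 21.65
eef_pos: [475.4, -180.5, 188.9]
tcp_rot: [3.141, -0.0, -0.033]
ft_force: [0.0, -0.0, 0.5]
opening: 0.996
top [461.3 228.3] [44.4 89.9] 3.2 47.12572948894558 414
top [430.8  54.3] [90.5 61.7] 87.6 46.96247834728001 1075
top [468.6 -66.5] [36.  56.6] 80.8 47.14423839093229 273
scene [450.5 223.7] [69.7 96.5] 4.4 46.512242735915265 260
scene [431.   52.2] [94.1 67.5] 87.5 46.15068219715988 333
scene [461.7 -93. ] [97.3 63.3] 85.0 46.20116955604715 367
t 21.75 pos [ 475.2 -177.9  188.8] rot [-3.1412e+00  7.0000e-04 -3.0700e-02] F [-0.57  0.32 -0.93] open 1.0
turn -0.0918 delta after turn cm [  0.46 -40.64   3.88] now [ -3.267 -40.511   3.88 ]
```

View pics/t5.png

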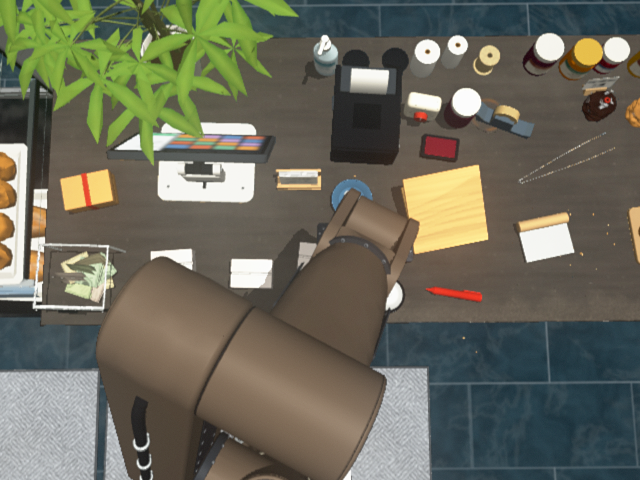

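```bash
python3 -m inch '{"hand":[1,1,1,1,1,1,1,1,1,1,1,1,1],"delta_pos":[[0,-2.5,0],[0,-4.5,0],[0,-4.5,0],[0,-4.5,0],[0,-4.5,0],[0,-4.5,0],[0,-4.5,0],[0,-4.5,0],[0,-4,0],[0,-2,0],[0,0,2],[0,0,1],[0,0,0]],"turn":[0,0,0,0,0,0,0,0,-0.09,0,0,0,0]}'
python3 -c "
from h import *
go(452.5,226.8,132,3.4)"
```

```text
t: 23.05
eef_pos: [484.3, 222.2, 157.7]
tcp_rot: [3.141, 0.003, 0.061]
ft_force: [-0.5, -0.5, 0.3]
opening: 0.999
t 23.05 pos [484.3 222.2 157.7] rot [3.1408e+00 2.9000e-03 6.1400e-02] F [-0.53 -0.45  0.26] open 0.999
turn 0.0021 delta after turn cm [-3.149 -0.646  2.572] now [-3.148 -0.652  2.572]
```

```bash
python3 -m inch '{"hand":[1,1,1,1,1,1],"delta_pos":[[-1.5,-0.5,0],[-1.5,-0.15,1],[-0.1,0,1],[0,0,0.5],[0,0,0],[0,0,0]],"turn":[0,0,0,0,0,0]}'
python3 - <<'E'
from h import *
go(452.5,226.8,89,3.4)
for c,b in(("scene",(170,150,310,290)),("top",(110,210,230,300))):
    p,P=cloud(c); u0,v0,u1,v1=b
    q=p[v0:v1,u0:u1]; cv2.imwrite(f"pics/{c}6.png",cv2.resize(q,None,fx=4.2,fy=4.2,interpolation=cv2.INTER_CUBIC))
E
```

```text
t: 23.65
eef_pos: [454.7, 226.3, 134.0]
tcp_rot: [-3.142, -0.0, 0.06]
ft_force: [0.3, 0.3, 0.4]
opening: 1.0
t 23.65 pos [454.7 226.3 134. ] rot [-3.1416e+00 -4.0000e-04  5.9800e-02] F [0.3  0.33 0.4 ] open 1.0
turn 0.0005 delta after turn cm [-0.212 -0.063  4.503] now [-0.212 -0.063  4.503]
```

View pics/scene6.png

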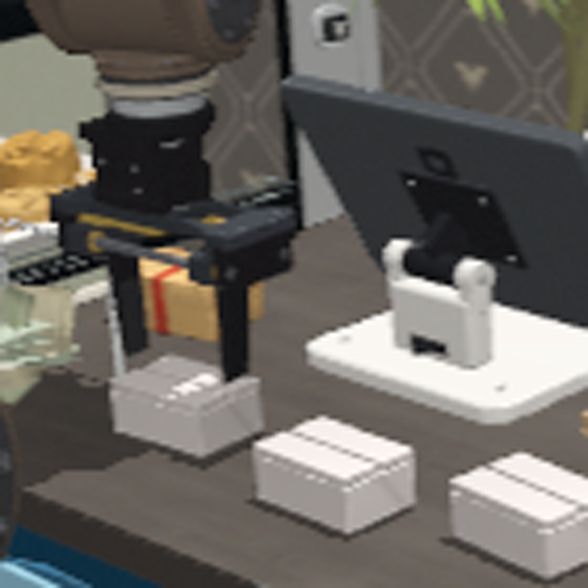

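View pics/top6.png

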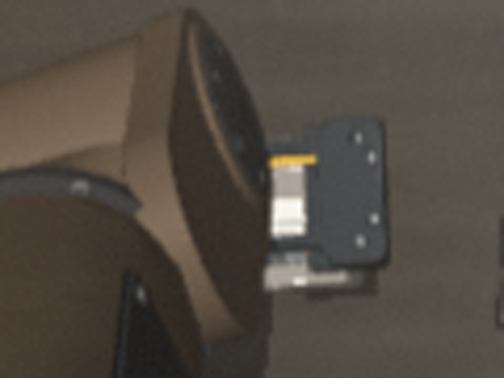

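```bash
python3 -m inch '{"hand":[1,1,1,1],"delta_pos":[[-0.2,0,0.3],[0,0,0.3],[0,0,0.1],[0,0,0]],"turn":[0,0,0,0]}'
python3 - <<'E'
from h import *
s=env.state();print(s['eef_pos'].round(1),s['ft_force'])
p,P=cloud("scene"); X,Y,Z=P[...,0],P[...,1],P[...,2]
k=(abs(X-452)<45)&(abs(Y-226)<80)
for lo,hi in((56,75),(75,100),(100,120),(42,53)):
    q=P[k&(Z>lo)&(Z<hi)]
    if len(q)==0: print(lo,0);continue
    n=q[q[:,1]<226]; f=q[q[:,1]>=226]
    for g in(n,f): print(lo,len(g),'y',np.percentile(g[:,1],[2,25,50,75,98]).round(1) if len(g) else '','x',np.percentile(g[:,0],[2,50,98]).round(1) if len(g) else '')
u0,v0,u1,v1=(170,200,250,270)
cv2.imwrite("pics/scene7.png",cv2.resize(p[v0:v1,u0:u1],None,fx=8,fy=8,interpolation=cv2.INTER_CUBIC))
E
```

```text
t: 24.15
eef_pos: [452.1, 226.2, 126.6]
tcp_rot: [3.141, 0.0, 0.06]
ft_force: [-0.1, 0.2, -0.2]
opening: 0.997
[452.1 226.2 126.6] [-0.13152017  0.17281838 -0.19654442]
56 39 y [166.5 170.4 171.7 173.5 178.3] x [442.1 452.7 468.4]
56 41 y [269.7 272.3 274.3 276.2 279.7] x [436.7 446.1 459. ]
75 62 y [164.8 167.7 169.2 170.5 177.7] x [440.6 450.2 467.5]
75 57 y [268.3 272.4 275.1 276.5 279.4] x [434.9 446.  460.1]
100 49 y [163.2 165.1 167.6 170.1 176.3] x [440.2 450.9 469.8]
100 54 y [271.4 274.  275.7 278.5 283.4] x [434.6 445.  460.2]
42 122 y [174.9 186.1 202.  215.1 225. ] x [419.3 442.1 480.6]
42 124 y [226.9 238.2 249.8 262.6 276.3] x [420.4 449.  480.1]
```

View pics/scene7.png

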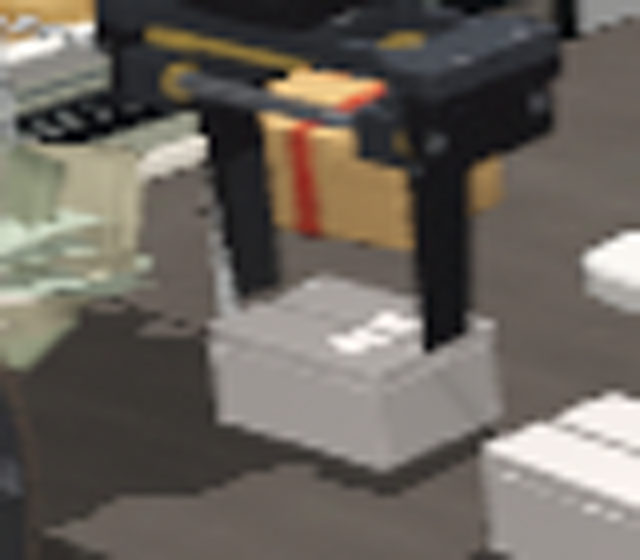

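```bash
python3 -m inch '{"hand":[1,1,1,1],"delta_pos":[[0,0,0.1],[0,0,0.1],[0,0,0.1],[0,0,0]],"turn":[0,0,0,0]}'
python3 -m inch '{"hand":[1,1],"delta_pos":[[0,0,0.1],[0,0,0]],"turn":[0,0]}'
python3 -m inch '{"hand":[1,1],"delta_pos":[[0,0,0.1],[0,0,0]],"turn":[0,0]}'
```

```text
t: 24.6
eef_pos: [452.1, 226.2, 123.8]
tcp_rot: [3.141, 0.0, 0.06]
ft_force: [-0.1, -0.1, -0.8]
opening: 0.999
t: 24.8
eef_pos: [452.1, 226.2, 122.8]
tcp_rot: [3.141, 0.0, 0.06]
ft_force: [-0.8, -0.4, 0.4]
opening: 1.003
t: 25.0
eef_pos: [452.1, 226.2, 121.8]
tcp_rot: [3.141, 0.0, 0.06]
ft_force: [0.1, -1.0, -0.4]
opening: 0.998
```

```bash
python3 -m inch '{"hand":[1,1,1],"delta_pos":[[0,0,0.2],[0,0,0.3],[0,0,0.4]],"turn":[0,0,0]}'
python3 -m inch '{"hand":[1,1,1,1,1,1],"delta_pos":[[0,0,0.6],[0,0,0.6],[0,0,0.6],[0,0,0.6],[0,0,0],[0,0,0]],"turn":[0,0,0,0,0,0]}'
python3 -m inch '{"hand":[0.9,0.9,0.9,0.9,0.9,0.9],"delta_pos":[[0,0,0],[0,0,0],[0,0,0],[0,0,0],[0,0,0],[0,0,0]],"turn":[0,0,0,0,0,0]}'
```

```text
t: 25.3
eef_pos: [452.1, 226.2, 112.7]
tcp_rot: [3.142, -0.0, 0.06]
ft_force: [-0.2, 1.1, -0.2]
opening: 0.998
t: 25.9
eef_pos: [452.1, 226.2, 88.7]
tcp_rot: [3.141, 0.0, 0.06]
ft_force: [0.7, 0.4, -0.4]
opening: 0.996
t: 26.5
eef_pos: [452.2, 226.3, 89.1]
tcp_rot: [-3.141, -0.001, 0.06]
ft_force: [0.5, 1.9, 2.3]
opening: 0.942
```

```bash
python3 -m inch '{"hand":[0.85,0.85,0.85,0.85,0.85,0.85,0.85],"delta_pos":[[0,0,-0.3],[0,0,-0.8],[0,0,-2],[0,0,-3],[0,0,-3],[0,0,-1.5],[0,0,0]],"turn":[0,0,0,0,0,0,0]}'
python3 -c "
from h import *
go(564.6,-375.8,165,11.0)"
```

```text
t: 27.2
eef_pos: [452.3, 226.2, 196.9]
tcp_rot: [-3.141, -0.003, 0.06]
ft_force: [0.4, -1.1, -6.5]
opening: 0.939
t 27.2 pos [452.3 226.2 196.9] rot [-3.1409e+00 -3.1000e-03  6.0300e-02] F [ 0.36 -1.07 -6.52] open 0.939
turn -0.1317 delta after turn cm [-0.469 61.241  3.194] now [ 7.577 60.772  3.194]
```

```bash
python3 -m inch '{"hand":[0.85,0.85,0.85,0.85,0.85,0.85,0.85,0.85,0.85,0.85,0.85,0.85,0.85,0.85,0.85,0.85,0.85,0.85,0.85,0.85],"delta_pos":[[0.2,1.8,0],[0.5,3.9,0],[0.5,3.9,0],[0.5,3.9,0],[0.5,3.9,0],[0.5,3.9,0],[0.5,3.9,0],[0.5,3.9,0],[0.5,3.9,0],[0.5,3.9,0],[0.5,3.9,0],[0.5,3.9,0],[0.5,3.9,0],[0.5,3.9,0],[0.5,3.9,0],[0.3,3,0],[0.1,1.4,0],[0,0,0],[0,0,0],[0,0,0]],"turn":[0,0,0,0,0,0,0,0,0,0,0,0,0,0,0,0,0,-0.066,-0.066,0]}'
python3 - <<'E'
from h import *
go(564.6,-375.8,165,11.0)
p,P=cloud("scene","s8"); cloud("top","t8")
cv2.imwrite("pics/s8z.png",cv2.resize(p[160:330,330:500],None,fx=3.5,fy=3.5,interpolation=cv2.INTER_CUBIC))
E
```

```text
t: 29.2
eef_pos: [564.1, -375.5, 193.5]
tcp_rot: [-3.14, 0.002, 0.193]
ft_force: [-0.1, 0.1, -5.6]
opening: 0.942
t 29.2 pos [ 564.1 -375.5  193.5] rot [-3.1396e+00  1.7000e-03  1.9330e-01] F [-0.08  0.1  -5.62] open 0.942
turn 0.0013 delta after turn cm [0.041 0.041 2.85 ] now [0.041 0.041 2.85 ]
```

View pics/s8z.png

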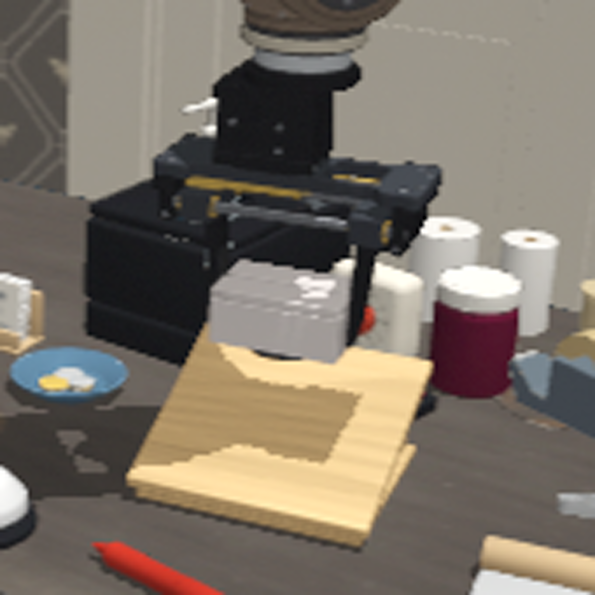

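View pics/t8.png

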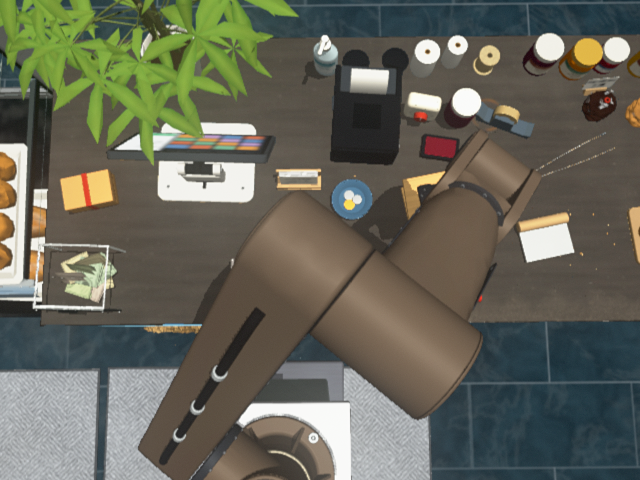

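The scene zoom shows the riser held level above the stand at about (280,315). Now I'll lower it to the first edge contact.

```bash
python3 -m inch '{"hand":[0.85,0.85,0.85,0.85,0.85,0.85],"delta_pos":[[0,0.04,1],[0,0,1.5],[0,0,1.2],[0,0,0.6],[0,0,0],[0,0,0]],"turn":[0,0,0,0,0,0]}'
python3 -m inch '{"hand":[0.85,0.85],"delta_pos":[[0,0,0.15],[0,0,0]],"turn":[0,0]}'
python3 -m inch '{"hand":[0.85,0.85],"delta_pos":[[0,0,0.1],[0,0,0]],"turn":[0,0]}'
python3 -m inch '{"hand":[0.85,0.85],"delta_pos":[[0,0,0.1],[0,0,0]],"turn":[0,0]}'
python3 -m inch '{"hand":[0.85,0.85],"delta_pos":[[0,0,0.1],[0,0,0]],"turn":[0,0]}'
```

```text
t: 29.9
eef_pos: [564.8, -376.6, 151.9]
tcp_rot: [3.141, -0.0, 0.192]
ft_force: [1.0, 0.0, -6.0]
opening: 0.942
t: 30.1
eef_pos: [564.8, -376.5, 150.8]
tcp_rot: [3.141, -0.0, 0.192]
ft_force: [-0.8, 1.0, -5.7]
opening: 0.948
t: 30.3
eef_pos: [564.7, -376.5, 149.6]
tcp_rot: [3.141, -0.0, 0.192]
ft_force: [0.3, -0.0, -5.1]
opening: 0.945
t: 30.5
eef_pos: [564.7, -376.5, 148.4]
tcp_rot: [-3.142, 0.0, 0.192]
ft_force: [0.1, 1.0, -6.1]
opening: 0.945
t: 30.7
eef_pos: [564.7, -376.5, 147.3]
tcp_rot: [-3.142, 0.0, 0.192]
ft_force: [0.1, -0.5, -5.7]
opening: 0.946
```

```bash
python3 -m inch '{"hand":[0.85,0.85],"delta_pos":[[0,0,0.1],[0,0,0]],"turn":[0,0]}'
python3 -m inch '{"hand":[0.85,0.85],"delta_pos":[[0,0,0.1],[0,0,0]],"turn":[0,0]}'
python3 -m inch '{"hand":[0.85,0.85],"delta_pos":[[0,0,0.1],[0,0,0]],"turn":[0,0]}'
python3 -m inch '{"hand":[0.85,0.85],"delta_pos":[[0,0,0.1],[0,0,0]],"turn":[0,0]}'
```

```text
t: 30.9
eef_pos: [564.7, -376.5, 146.3]
tcp_rot: [-3.142, 0.0, 0.192]
ft_force: [-0.4, 0.6, -5.5]
opening: 0.945
t: 31.1
eef_pos: [564.7, -376.5, 145.4]
tcp_rot: [3.141, -0.0, 0.192]
ft_force: [0.3, 0.1, -4.5]
opening: 0.947
t: 31.3
eef_pos: [564.8, -376.6, 144.9]
tcp_rot: [3.141, -0.0, 0.192]
ft_force: [-0.7, 0.8, -0.4]
opening: 0.947
t: 31.5
eef_pos: [564.8, -376.6, 144.6]
tcp_rot: [3.141, -0.001, 0.192]
ft_force: [-4.0, 2.1, 7.7]
opening: 0.947
```

```bash
python3 -m inch '{"hand":[0.85,0.85,0.85],"delta_pos":[[-0.12,0,0.12],[-0.12,0,0.12],[0,0,0]],"turn":[0,0,0]}'
python3 -m inch '{"hand":[0.85,0.85,0.85],"delta_pos":[[-0.12,0,0.12],[-0.12,0,0.13],[0,0,0]],"turn":[0,0,0]}'
python3 - <<'E'
from h import *
p,P=cloud("scene")
cv2.imwrite("pics/s9z.png",cv2.resize(p[200:320,350:490],None,fx=5,fy=5,interpolation=cv2.INTER_CUBIC))
E
```

```text
t: 31.8
eef_pos: [562.7, -377.0, 142.7]
tcp_rot: [3.14, -0.002, 0.192]
ft_force: [-3.1, 2.7, 9.3]
opening: 0.95
t: 32.1
eef_pos: [560.3, -377.4, 140.1]
tcp_rot: [3.14, -0.002, 0.192]
ft_force: [-3.3, 3.3, 9.0]
opening: 0.948
```

View pics/s9z.png

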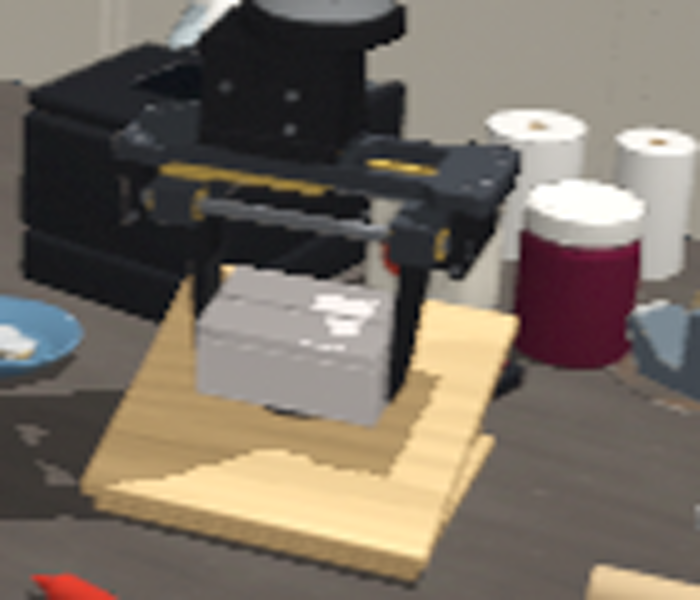

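```bash
python3 -m inch '{"hand":[0.85,0.85,0.85],"delta_pos":[[-0.1,0,0.14],[-0.1,0,0.14],[0,0,0]],"turn":[0,0,0]}'
python3 -m inch '{"hand":[0.85,0.85,0.85],"delta_pos":[[-0.09,0,0.14],[-0.08,0,0.14],[0,0,0]],"turn":[0,0,0]}'
python3 - <<'E'
from h import *
p,P=cloud("scene","s10"); X,Y,Z=P[...,0],P[...,1],P[...,2]
k=(abs(X-552)<40)&(abs(Y+377)<38)&(Z>70)&(Z<125)
q=P[k]; 
for _ in range(4):
    A=np.c_[q[:,:2],np.ones(len(q))]; m=np.linalg.lstsq(A,q[:,2],rcond=None)[0]; r=abs(A@m-q[:,2]); q=q[r<max(2.5,1.5*np.median(r))]
print(len(q),'slope',np.degrees(np.arctan(np.hypot(*m[:2]))),np.degrees(np.arctan2(m[1],m[0])),q.min(0),q.max(0))
cv2.imwrite("pics/s10z.png",cv2.resize(p[200:320,350:490],None,fx=5,fy=5,interpolation=cv2.INTER_CUBIC))
E
```

```text
t: 32.45
eef_pos: [558.2, -377.8, 137.3]
tcp_rot: [3.14, -0.001, 0.192]
ft_force: [-3.8, 2.8, 9.1]
opening: 0.942
t: 32.75
eef_pos: [556.4, -378.1, 134.4]
tcp_rot: [3.141, -0.001, 0.192]
ft_force: [-4.0, 3.3, 8.9]
opening: 0.946
375 slope 16.979994347099762 12.018776051408526 [ 516.31719739 -414.82747734   81.1336127 ] [ 591.21921983 -339.02818485  101.89830451]
```

View pics/s10z.png

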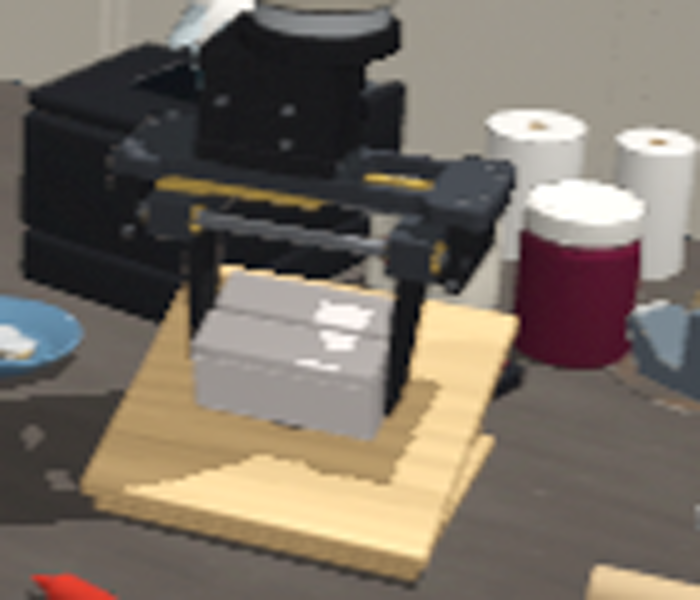

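```bash
python3 -m inch '{"hand":[0.85,0.85,0.85],"delta_pos":[[-0.06,0,0.1],[0,0,0],[0,0,0]],"turn":[0,0,0]}'
python3 -m inch '{"hand":[0.85,0.85,0.85],"delta_pos":[[-0.04,0,0.08],[0,0,0],[0,0,0]],"turn":[0,0,0]}'
cat > tilt.py <<'E'
from h import *
def tilt(name):
    p,P=cloud("scene",name); X,Y,Z=P[...,0],P[...,1],P[...,2]
    k=(abs(X-552)<40)&(abs(Y+377)<38)&(Z>70)&(Z<125)
    q=P[k]
    for _ in range(6):
        A=np.c_[q[:,:2],np.ones(len(q))]; m=np.linalg.lstsq(A,q[:,2],rcond=None)[0]; r=abs(A@m-q[:,2]); q=q[r<max(1.5,1.8*np.median(r))]
    print(len(q),'slope',np.degrees(np.arctan(np.hypot(*m[:2]))).round(2),np.degrees(np.arctan2(m[1],m[0])).round(2),q.min(0).round(1),q.max(0).round(1))
    cv2.imwrite(f"pics/{name}z.png",cv2.resize(p[200:320,350:490],None,fx=5,fy=5,interpolation=cv2.INTER_CUBIC))
    return p,P,m
E
python3 -c "
from tilt import *
tilt('s11')"
```

```text
t: 33.1
eef_pos: [555.9, -378.2, 133.5]
tcp_rot: [3.141, -0.001, 0.192]
ft_force: [-4.4, 3.3, 9.6]
opening: 0.945
t: 33.4
eef_pos: [555.5, -378.3, 132.7]
tcp_rot: [3.141, -0.001, 0.192]
ft_force: [-4.8, 3.4, 10.4]
opening: 0.948
307 slope 18.19 11.44 [ 514.2 -414.5   80.8] [ 587.3 -339.7  101.4]
```

```bash
python3 -m inch '{"hand":[0.85,0.85,0.85],"delta_pos":[[-0.04,0,0.08],[0,0,0],[0,0,0]],"turn":[0,0,0]}'
python3 -m inch '{"hand":[0.85,0.85,0.85],"delta_pos":[[-0.02,0,0.06],[0,0,0],[0,0,0]],"turn":[0,0,0]}'
python3 -c "
from tilt import *
tilt('s12')"
```

```text
t: 33.75
eef_pos: [555.1, -378.4, 131.9]
tcp_rot: [3.141, -0.001, 0.192]
ft_force: [-5.4, 3.6, 10.5]
opening: 0.946
t: 34.05
eef_pos: [554.9, -378.4, 131.4]
tcp_rot: [3.141, -0.001, 0.192]
ft_force: [-6.2, 3.7, 11.2]
opening: 0.945
313 slope 19.97 9.44 [ 517.8 -414.4   79.1] [ 585.4 -339.4  101.5]
```

```bash
python3 -m inch '{"hand":[0.85,0.85,0.85],"delta_pos":[[0,0,0.06],[0,0,0],[0,0,0]],"turn":[0,0,0]}'
python3 -m inch '{"hand":[0.85,0.85,0.85],"delta_pos":[[0,0,0.06],[0,0,0],[0,0,0]],"turn":[0,0,0]}'
python3 -c "
from tilt import *
tilt('s13')"
```

```text
t: 34.4
eef_pos: [554.8, -378.4, 130.9]
tcp_rot: [3.141, -0.001, 0.192]
ft_force: [-7.1, 3.7, 12.4]
opening: 0.944
t: 34.7
eef_pos: [554.7, -378.4, 130.8]
tcp_rot: [3.141, -0.001, 0.192]
ft_force: [-8.3, 4.6, 17.0]
opening: 0.945
342 slope 20.7 12.48 [ 515.4 -414.8   77.1] [ 587.3 -339.2  101.6]
```

View pics/s13z.png

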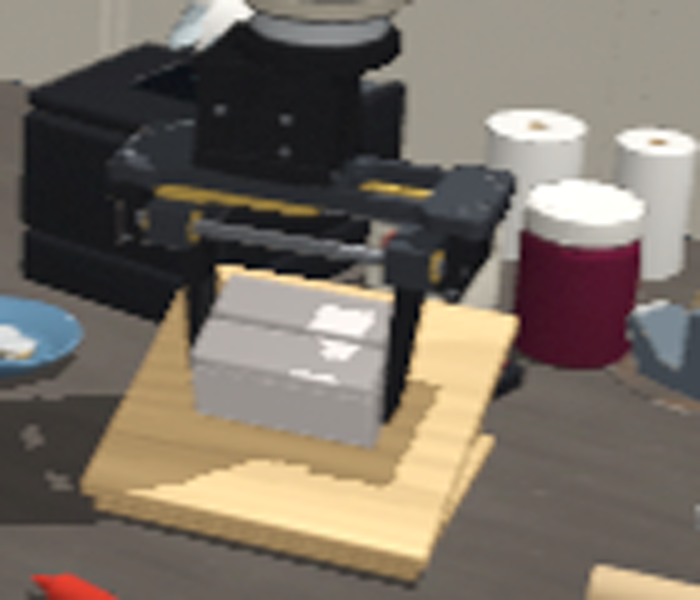

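```bash
python3 -m inch '{"hand":[0.85,0.85],"delta_pos":[[-0.02,0,-0.05],[0,0,0]],"turn":[0,0]}'
python3 -m inch '{"hand":[0.95,0.96,0.97,0.98,0.99,1,1],"delta_pos":[[0,0,0],[0,0,0],[0,0,0],[0,0,0],[0,0,0],[0,0,0],[0,0,0]],"turn":[0,0,0,0,0,0,0]}'
python3 -c "
from tilt import *
tilt('s14')"
```

```text
t: 34.95
eef_pos: [554.7, -378.4, 130.8]
tcp_rot: [3.141, -0.001, 0.192]
ft_force: [-5.1, 4.6, 11.3]
opening: 0.947
t: 35.65
eef_pos: [554.6, -378.5, 128.9]
tcp_rot: [3.142, 0.0, 0.192]
ft_force: [-0.6, 0.2, -0.8]
opening: 1.003
326 slope 20.18 9.45 [ 515.9 -414.7   77.9] [ 586.5 -339.1  101.2]
```

View pics/s14z.png

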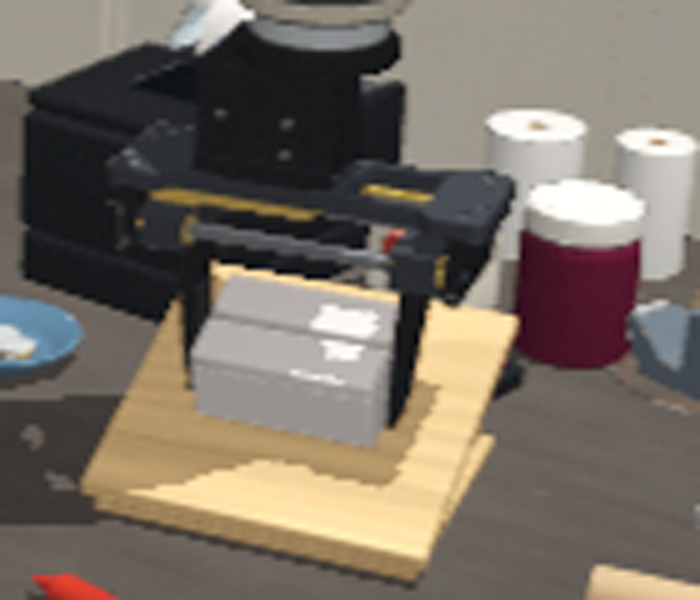

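The fingers are open, the force is near zero and the riser hasn't moved. I'll go straight up, then clear the view.

```bash
python3 -m inch '{"hand":[1,1,1,1,1],"delta_pos":[[0,0,-0.3],[0,0,-0.6],[0,0,-1],[0,0,-1.5],[0,0,-2]],"turn":[0,0,0,0,0]}'
python3 -m inch '{"hand":[1,1,1,1,1,1,1,1,1,1],"delta_pos":[[0,0,-3],[0,0,-3],[0,-4,0],[0,-4.5,0],[0,-4.5,0],[0,-4.5,0],[0,-4.5,0],[0,-4,0],[0,0,0],[0,0,0]],"turn":[0,0,0,0,0,0,0,0,0,0]}'
python3 - <<'E'
from tilt import *
p,P,m=tilt('s15')
p,P=cloud("top","t15"); X,Y,Z=P[...,0],P[...,1],P[...,2]
for nm,(P_) in (("top",P),):
    g=cv2.cvtColor(p,cv2.COLOR_BGR2HSV)
    k=(g[...,1]<45)&(g[...,2]>140)&(abs(X-556)<70)&(abs(Y+375)<80)&(Z>50)
    q=P[k]; print(len(q)); 
    r,s,a=cv2.minAreaRect(q[:,:2].astype(np.float32)); A=np.c_[q[:,:2],np.ones(len(q))]; m=np.linalg.lstsq(A,q[:,2],rcond=None)[0]
    print(np.round(r,1),np.round(s,1),a,'slope',np.degrees(np.arctan(np.hypot(*m[:2]))),np.degrees(np.arctan2(m[1],m[0])))
go(0,0,0,0)
E
```

```text
t: 36.2
eef_pos: [554.5, -378.4, 184.2]
tcp_rot: [-3.141, 0.0, 0.192]
ft_force: [0.4, -0.7, -0.7]
opening: 1.001
t: 37.2
eef_pos: [505.2, -122.8, 244.4]
tcp_rot: [3.14, -0.002, 0.194]
ft_force: [-0.2, -0.5, -0.1]
opening: 1.002
315 slope 20.64 9.79 [ 515.4 -414.9   77.8] [ 585.6 -339.1  101.2]
1287
[ 557.3 -376.1] [68.8 89.4] 11.101781845092773 slope 11.335013052960836 9.340260055525501
t 37.3 pos [ 505.3 -124.   243.7] rot [ 3.1407e+00 -1.2000e-03  1.9190e-01] F [-0.23  0.31 -0.13] open 1.0
turn 0.1919 delta after turn cm [-50.531 -12.404  24.374] now [-47.238 -21.811  24.374]
```

View pics/t15.png

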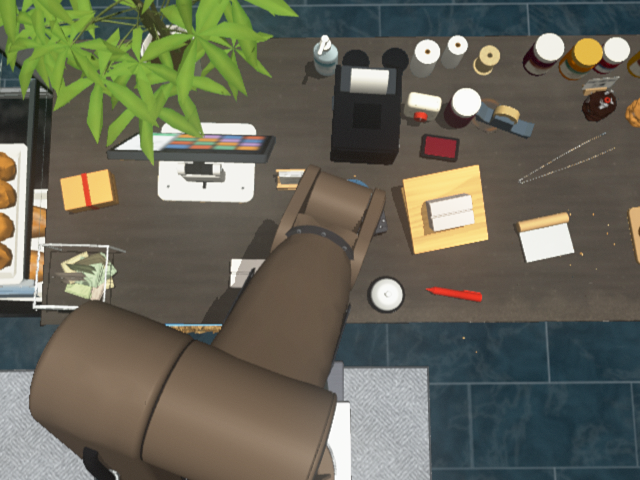

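View pics/s15.png

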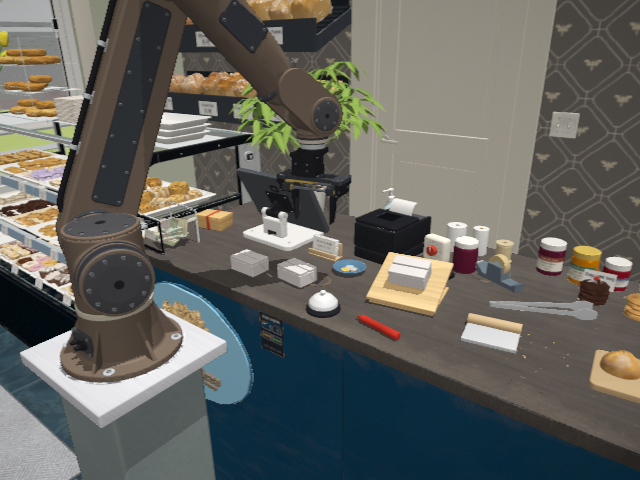

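```bash
python3 -m inch '{"hand":[1,1,1,1,1],"delta_pos":[[0,0,0],[0,0,0],[0,0,0],[0,0,0],[0,0,0]],"turn":[0,0,0,0,0]}'
python3 - <<'E'
from tilt import *
tilt('s16')
for n in("call_bell","coin_dish","card_holder","marker","riser"): print(n,[(d['centre'],d['p']) for d in search_frame("scene",n)][:3])
a=cv2.imread('pics/s16.png').astype(int);b=cv2.imread('pics/s15.png').astype(int);print('diff ramp',abs(a-b)[250:315,365:455].max())
a=cv2.imread('pics/scene0.png').astype(int);d=abs(a-b).max(2)
for n,(u0,v0,u1,v1) in dict(bell=(305,288,342,320),dish=(330,258,368,277),card=(310,233,344,260),mark=(357,315,402,340)).items(): print(n,np.mean(d[v0:v1,u0:u1]))
print(ticket.job_done())
E
```

```text
t: 37.8
eef_pos: [504.9, -123.4, 242.9]
tcp_rot: [3.142, 0.0, 0.192]
ft_force: [-0.4, 0.1, -0.6]
opening: 1.005
331 slope 20.09 11.18 [ 516.3 -415.    78.6] [ 585.9 -339.4  101.2]
call_bell [([323.3, 304.2], 0.97)]
coin_dish [([346.5, 263.4], 0.57)]
card_holder [([326.0, 245.8], 0.72)]
marker [([378.4, 328.9], 0.63)]
riser [([299.4, 272.5], 0.86), ([406.0, 272.4], 0.84), ([246.9, 259.7], 0.84)]
diff ramp 4
bell 3.7871621621621623
dish 4.120498614958449
card 12.534858387799565
mark 3.958222222222222
the job is handed in; nothing more can be done
None
```

The gripping riser is on the stand and the job is handed in at about 38 s of the 69 s allowed. In order from the robot's right, I call the risers right, middle and left.

**Slide test:** I hooked each riser from behind with two fingers and pulled it about 45–50 mm toward the robot.

| Riser | Drag at 20 mm/s | Drag at 5 mm/s |
|---|---|---|
| Left | 3–6 N | about 4 N |
| Middle | about 2–3 N | about 1.6 N |
| Right | about 1.5–3.5 N | not repeated |

The left one grips. At 20 mm/s the other two read above the stated slick range. Some finger friction was acting up or down on the risers, at most about 4 N. That is why I repeated the middle and left ones slowly. I did not repeat the right one.

**Placing:** I gripped the left riser by its 90 mm ends and carried it to the stand. I let it pivot in the fingers onto the slope until the force showed it was seated, then opened the gripper and moved away.

**Last checks:**
- **Slope:** the riser's top lies at about 20°, facing 11°, the same as the stand. It sits within about 2–3 mm of the centre of the face.
- **Staying put:** the pictures after release show no movement.
- **Other risers:** the middle and right ones stand on the counter.
- **Things round about:** the bell, dish and marker look the same as at the start. The card holder area differed a little more, which I took to be the arm's shadow. The network found it where it stood in the first picture.
- **Contact:** the arm is clear of everything, with near-zero force at the wrist.

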